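Hook the tongued test cassette into its docking base

TASK

Load the test cassette that has a tongue into the docking base: hook the tongue under the base's raised lip with the cassette tilted, then swing the other end down behind the low front ledge so that the cassette lies flat and fully home on the base's floor, and let go. Leave the smaller cassette without a tongue where it lies.

Things in the scene. Friction and masses are not known exactly. Their poses are not given: they have to be found in the camera images.
- cassette: Cassette to load: aluminium plate 6 mm thick, 2 mm green board on it, black grip rib. 0.15-0.3 kg. Origin: underside, below the rib; x to the tongue, z up. Plate x -60..+36, y -45..+45 mm. Rib x -8..+8, y -25..+25, z 8..55 mm: pinch it along x. White connector at x -56..-46 rises to z 13. Starts flat on the bench, tongue away from the robot, x within 21 deg of world +x.
- tongue_tip (a point): Middle of the lower edge of the tongue's end, at x +60 mm, y 0, z 0 of the cassette. The tongue is bare plate, 6 mm thick, 60 mm wide, x +36..+60 mm. With it the cassette is 120 mm long: it enters the dock only tilted, tongue low by some 15 to 20 deg, tongue pushed under the lip first.
- dock: Fixed grey docking base 154 x 122 mm, aluminium ledges. Origin: centre of underside, on the bench; x to the lip, within 15 deg of world +x, z up. Floor at z 12 mm. Pocket: x -65 (front ledge, 10 mm thick, 10 high over the floor) to +65 mm (wall under the lip); y -53..+53 mm between rails 10 mm high, x -75..+25. Seated, the cassette has 5 mm play each way in x, 8 in y.
- lip_edge (a point): Middle of the lower side of the lip's free edge: x +45 mm, y 0, 19 mm above the dock's floor. The lip is 100 mm wide, runs from here to the wall at x +65 mm, sloping down to 11 mm above the floor there; its top is under 25 mm above the floor. Lip edge to front ledge is 110 mm.
- small_cassette: The other cassette, loose, to be left alone: plain plate 90 x 64 x 6 mm without a tongue, with the same sort of board and grip rib. Origin: centre of its underside. It and the cassette to load may have changed places.

How it is judged (in metres and radians):
On the way:
1. The tongue is hooked under the lip while the cassette is still tilted (x of tongue_tip in the frame of dock between 0.048 and 0.07 m and y of tongue_tip in the frame of dock between -0.025 and 0.025 m and z of tongue_tip in the frame of dock below 0.026 m and angle between cassette's own z axis and vertical above 0.06 rad), for 0.1 s.
At the end, for the whole second after the job is handed in: The cassette lies flat (within 3 degrees) on the dock's floor (within 4 mm), its tongue tip under the lip (50 to 70 mm ahead of the dock's origin), centred between the rails within 15 mm, lined up with the dock within 10 degrees, at rest (x of tongue_tip in the frame of dock between 0.05 and 0.07 m and y of cassette in the frame of dock between -0.015 and 0.015 m and z of cassette in the frame of dock below 0.016 m and angle between the x axis of cassette and the x axis of dock, either way round below 0.18 rad and angle between cassette's own z axis and vertical below 0.05 rad and linear speed of cassette below 0.02 m/s); the robot touches nothing.
It fails at once if The smaller cassette is moved more than 40 mm (distance of small_cassette from where it was at the start of the episode above 0.04 m).
It also fails if it takes over 38 s, if anything falls off the work surface, if the arm or the gripper's body presses on something with over 40 N, if the wrist force passes 120 N, or if a joint passes its speed limit or range.

ROBOT

A 6-joint arm with a two-finger parallel gripper is mounted at the origin on a cart in front of the work surface, level with it; the furniture and walls round the work are solid. World frame = base frame: x ahead of the robot, y to its left, z up, the work surface at z = 0. Lengths are in m, angles in degrees, forces in N, time in s.
With the tool pointing down it reaches from about 0.15 to 0.775 m from the base axis. Payload 6.1 kg.
Tool frame: the origin (TCP) lies on the centre line of the jaws, within the pads' length; the fingertips stand ctrl.tip_extent ahead of it and the grasp point (between the pads) lies 11 mm behind it (ctrl.tip_extent is the distance from the TCP to the fingertips, in m); z points along the fingers, y is the direction in which the jaws open and shut (so a half turn about z gives the same grasp; the last joint's range is limited). The gripper opens to 85 mm and grips with 20 to 120 N. Pads are 22 mm wide; open, the fingers measure 114 mm over their backs; the gripper's body (76 mm by 85 mm) begins 54 mm behind the grasp point. The pads swing forward as they close: fully open they stand 13 mm farther back than shut.
Start: joints at [-73.052, 7.208, -2.269, 80.523, 0, 90], TCP at [0.153, -0.502, 0.239] pointing down, gripper open.
Joint ranges: [-155.77, 155.77], [-54.66, 111.73], [-72.52, 77.12], [-102.08, 115.82], [-83.92, 84.16], [-180, 180]. Speed limits (degrees/s): [136.94, 136.94, 172.46, 180, 180, 180].

INTERFACE

Orientations are given as [roll, pitch, yaw] about the fixed x, y, z axes, in that order (R = Rz(yaw) Ry(pitch) Rx(roll)).
In Python, from bench import status, vision, ctrl gives the robot as it stands. The module is installed in compiled form; this text tells all that it offers.
- The arm moves only by the tool drive_tool, never from a script. Its argument "targets" is a list of rows, each a list of 4 numbers: the shift along the tool's x, y, z in m, then the turn about the tool's z in degrees. In form: [[x, y, z, roll], ...]. A call has 1 to 20 rows; each row is the pose to reach, as a shift and turn from the pose commanded when the call began, along the tool's axes at that moment; what a row does not reach only later rows make up. A row lasts 1/12 s, in which the tool goes at most 41.7 mm and 7.16 degrees, less where a joint would pass 70% of its speed; a pose out of reach is approached as far as the arm can. A call with a gripper value outside its range is refused whole. "jaw" is the opening, from 0 (shut) to 1 (fully open), set as the call begins (left out, the last holds). The fingers move at their own pace and stop on an object; "grip_force" is the grip in N (left out, the last holds). Time passes only in rows, so rows that repeat a pose let the fingers close. It gives the time, the measured TCP pose, the force and the opening at its end, in the units of the state.
- status.get_obs(): the state, without advancing time (a new reading comes with each control period).
- vision.read_camera(name): name is "side" or "top"; returns the picture (400x640x3 uint8, red, green, blue); there is no depth.
- vision.calibration(name): a dict with "fx", "fy", "cx", "cy" (pixels), "rvec" (rotation vector, rad) and "tvec" (3), from world to camera coordinates, as OpenCV has them. Camera axes: x right, y down, z forward; pixel columns grow to the right and rows downward; lengths in m; the calibration is good to about 2 mm. A picture is of the moment at which its call begins. calibration takes no time and is no camera call.
- ctrl.finish_job(): hands the job in, once; it reports no verdict.
The state is a dict: "t": time; "joint_positions": joint angles; "qd": joint speeds; "joint_efforts": joint torques, N m; "ee_pos": TCP position; "tool_rot": TCP orientation; "contact_force": force on the tool from outside, world axes, zero at the start; "torque": the same for the moment, N m; "finger_gap": finger opening in m.
Only numpy, scipy, OpenCV 4.12 (cv2) and the standard library are available. Lean on these libraries where they do the work, as an engineer would, in place of code of your own. Each camera call takes 0.05 s, during which the arm holds its last target. There are 200 camera calls.

## Working session

There is one attempt and no reset: what is moved stays moved. The work goes in short steps, Python scripts to look and compute and a tool call to move; the robot and the scene stay as the last step left them, time stands still between calls to the robot, and variables do not carry over. Pictures are saved under pics/ and viewed, about 8 in all and at most 12, crops included, and the job is handed in when it is done.

Besides the shell and the picture viewer there is one more tool, called after "Call:" as name(argument=value, ...), one argument or row to a line, values as JSON. drive_tool: Moves the arm, as the interface text tells. Its arguments: {"type":"object","properties":{"targets":{"type":"array"},"jaw":{"type":"number"},"grip_force":{"type":"number"}},"required":["targets"]}

```bash
mkdir -p pics; ls
python3 - <<'E'
from bench import status, vision, ctrl
import cv2
print(status.get_obs(), ctrl.tip_extent)
for n in("top","side"):
    im=vision.read_camera(n); cv2.imwrite(f"pics/{n}0.png",im[:,:,::-1]); print(n,vision.calibration(n))
E
```

```text
pics
{'t': 0.0, 'joint_positions': array([-7.30526785e+01,  7.24125440e+00, -2.32746528e+00,  8.05223067e+01,
        8.19963645e-04,  8.99991280e+01]), 'qd': array([ 0.02006861,  0.00098217, -0.05102572,  0.04155741, -0.06650152,
        0.12298108]), 'joint_efforts': array([-2.37874101e-04, -4.35917044e+01,  3.52923024e+01,  1.72955263e-02,
        8.60940588e-06,  6.83864613e-06]), 'ee_pos': array([ 0.15292312, -0.50182463,  0.23852012]), 'tool_rot': array([-1.79908974e+02, -8.21347953e-04,  1.69481921e+01]), 'contact_force': array([-0.54678647,  0.27005015, -0.13194926]), 'torque': array([ 0.03078222, -0.01259837,  0.01466426]), 'finger_gap': 0.08536820870065502} 0.008
top {'fx': 380.6789686533848, 'fy': 380.6789686533848, 'cx': 324.85290306202285, 'cy': 201.8864660252387, 'rvec': array([ 2.1871446 , -2.20758968,  0.04973056]), 'tvec': array([-0.08050507,  0.54783007,  0.89665719])}
side {'fx': 388.7905808633191, 'fy': 388.7905808633191, 'cx': 318.04518156772343, 'cy': 198.52605213822815, 'rvec': array([ 0.03881848, -2.80537222,  1.34269041]), 'tvec': array([0.55416735, 0.08752049, 0.8401439 ])}
```

View pics/top0.png

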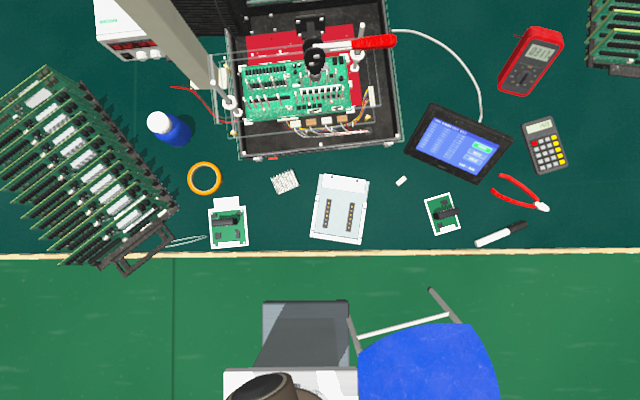

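View pics/side0.png

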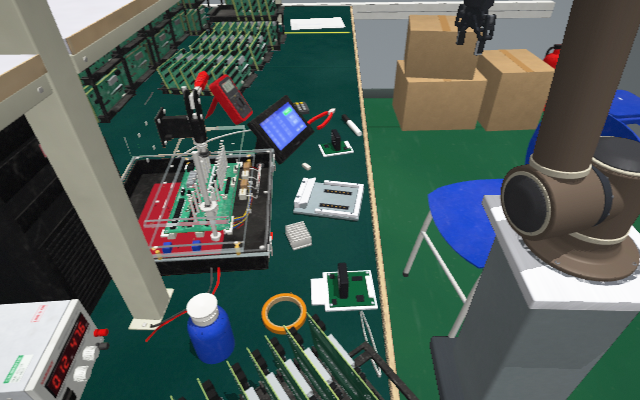

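The top view shows the tongued cassette at about (228,225) with its tongue up the image (+x). The dock is at about (340,209), with its lip at the upper end, and the small cassette is at about (442,213). The side view agrees. The tool only turns about its own vertical axis, so the tilt will have to come from resting the rear of the cassette on the front ledge. Next I'll measure the poses.

```bash
cat > h.py <<'E'
import numpy as np, cv2
from bench import vision
def ray(n,uv,z):
    c=vision.calibration(n); R,_=cv2.Rodrigues(c["rvec"]); o=-R.T@c["tvec"]
    uv=np.atleast_2d(uv).astype(float)
    d=np.c_[(uv[:,0]-c["cx"])/c["fx"],(uv[:,1]-c["cy"])/c["fy"],np.ones(len(uv))]@R
    return o+d*((z-o[2])/d[:,2])[:,None]
def proj(n,P):
    c=vision.calibration(n); K=np.array([[c["fx"],0,c["cx"]],[0,c["fy"],c["cy"]],[0,0,1]])
    return cv2.projectPoints(np.atleast_2d(P).astype(float),c["rvec"],c["tvec"],K,None)[0][:,0]
E
python3 - <<'E'
from h import *
im=cv2.imread("pics/top0.png")
a=cv2.resize(im[190:255,200:262],None,fx=6,fy=6,interpolation=cv2.INTER_CUBIC)
b=cv2.resize(im[168:250,304:374],None,fx=5.7,fy=4.756,interpolation=cv2.INTER_CUBIC)
b=cv2.resize(im[168:250,304:374],None,fx=5,fy=5,interpolation=cv2.INTER_CUBIC)
H=max(a.shape[0],b.shape[0]); pad=lambda x:cv2.copyMakeBorder(x,0,H-x.shape[0],0,0,0)
cv2.imwrite("pics/crop0.png",np.hstack([pad(a),pad(b)]))
# white masks
def rects(n,img):
    hsv=cv2.cvtColor(img,cv2.COLOR_BGR2HSV)
    m=((hsv[...,1]<60)&(hsv[...,2]>140)).astype(np.uint8)
    cs,_=cv2.findContours(m,cv2.RETR_EXTERNAL,cv2.CHAIN_APPROX_SIMPLE)
    for c in cs:
        x,y,w,h=cv2.boundingRect(c)
        if cv2.contourArea(c)>150 and 200<x<480 and y>160: print(n,(x,y,w,h),cv2.contourArea(c),cv2.approxPolyDP(c,3,True)[:,0].tolist())
rects("top",im); rects("side",cv2.imread("pics/side0.png"))
print(ray("top",[[300,252]],0))
E
```

```text
top (223, 368, 136, 32) 2360.0 [[223, 372], [223, 399], [255, 376], [287, 372], [298, 387], [322, 399], [358, 399], [356, 370], [226, 369], [254, 371]]
top (263, 304, 21, 41) 398.0 [[283, 304], [263, 304], [263, 344]]
top (347, 289, 115, 66) 623.0 [[461, 322], [431, 289], [446, 312], [359, 335], [347, 319], [357, 354], [361, 350], [357, 340], [448, 315]]
top (475, 228, 36, 19) 244.5 [[510, 232], [502, 229], [476, 240], [475, 244], [481, 246]]
top (208, 196, 41, 53) 1735.5 [[238, 196], [213, 198], [214, 207], [208, 209], [211, 248], [248, 245], [245, 205], [238, 204]]
top (424, 192, 37, 44) 245.0 [[449, 192], [424, 199], [435, 235], [460, 228], [455, 215], [458, 226], [441, 227], [437, 233], [426, 203], [448, 194], [453, 208]]
top (309, 173, 61, 72) 3300.0 [[319, 174], [309, 236], [360, 244], [369, 181]]
top (270, 169, 29, 26) 402.0 [[291, 169], [270, 177], [278, 194], [298, 185]]
side (266, 372, 24, 28) 230.5 [[266, 377], [278, 397], [289, 399], [272, 372]]
side (284, 359, 29, 39) 281.5 [[288, 359], [285, 364], [310, 396], [310, 387]]
side (304, 348, 28, 37) 235.0 [[305, 349], [328, 384], [330, 376], [310, 349]]
side (327, 334, 27, 35) 168.5 [[327, 336], [353, 368], [352, 359], [331, 334]]
side (310, 270, 68, 41) 784.0 [[370, 270], [347, 271], [369, 273], [365, 278], [374, 305], [330, 308], [326, 275], [337, 272], [323, 272], [322, 278], [310, 279], [311, 303], [324, 304], [325, 310], [377, 308]]
side (286, 221, 26, 29) 472.5 [[303, 221], [286, 225], [294, 249], [311, 243]]
side (405, 212, 62, 91) 396.0 [[430, 212], [405, 272], [424, 236], [464, 302], [464, 295], [425, 233]]
side (294, 177, 70, 42) 2103.5 [[303, 178], [294, 211], [358, 218], [363, 184], [328, 180], [318, 183], [315, 177]]
[[ 0.42743353 -0.02463775  0.        ]]
```

View pics/crop0.png

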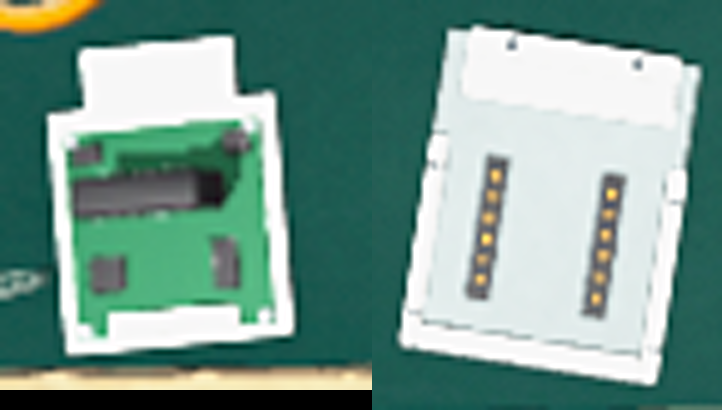

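The crop shows the cassette's tongue and plate corners clearly, along with the dock's ledge, rail and lip edges. I'll fit rigid poses to those points.

```bash
cat >> h.py <<'E'
def fit(M,W):  # model xy -> world xy, rigid
    M,W=np.array(M,float),np.array(W)[:,:2]; m,w=M.mean(0),W.mean(0); A,B=M-m,W-w
    th=np.arctan2((A[:,0]*B[:,1]-A[:,1]*B[:,0]).sum(),(A*B).sum()); c,s=np.cos(th),np.sin(th); R=np.array([[c,-s],[s,c]])
    t=w-R@m; return t,np.degrees(th),(M@R.T+t-W)*1000
E
python3 - <<'E'
from h import *
cr=lambda P,s,ox,oy,x0=0:[((u-x0+.5)/s-.5+ox,(v+.5)/s-.5+oy) for u,v in P]
np.set_printoptions(precision=4,suppress=True)
c=vision.calibration("top");R,_=cv2.Rodrigues(c["rvec"]);print("cam",-R.T@c["tvec"])
W=ray("top",cr([(79,50),(233,37),(48,115),(276,93),(68,354),(294,334)],6,200,190),.006)
t,th,e=fit([(.06,.03),(.06,-.03),(.036,.045),(.036,-.045),(-.06,.045),(-.06,-.045)],W);print("cassette",t,th);print(e)
# dock: outer ledge corners z22, ledge inner corners z22, rail ends x25 z22, rear corners z12
W=np.r_[ray("top",cr([(400,345),(657,384),(437,130),(687,170)],5,304,168,372),.022),ray("top",cr([(449,28),(700,68)],5,304,168,372),.012)]
t2,th2,e=fit([(-.075,.061),(-.075,-.061),(.025,.061),(.025,-.061),(.077,.061),(.077,-.061)],W);print("dock",t2,th2);print(e)
W=ray("top",cr([(462,95),(675,128)],5,304,168,372),.036)
a=np.radians(th2);Rm=np.array([[np.cos(a),-np.sin(a)],[np.sin(a),np.cos(a)]])
print("lip in dock",(W[:,:2]-t2)@Rm)
side=cv2.imread("pics/side0.png")
s=lambda n,x:cv2.resize(x,None,fx=5,fy=5,interpolation=cv2.INTER_CUBIC)
A=s(0,side[258:318,305:383]);B=s(0,side[170:225,288:370]);B=cv2.copyMakeBorder(B,0,A.shape[0]-B.shape[0],0,0,0)
cv2.imwrite("pics/crops.png",np.hstack([A,B])[:, :800]); print(A.shape)
# predicted side positions of cassette rib top corners, lip edge
a1=np.radians(th);R1=np.array([[np.cos(a1),-np.sin(a1)],[np.sin(a1),np.cos(a1)]])
f=lambda t,R,p:np.r_[R@p[:2]+t,p[2]]
print((proj("side",[f(t,R1,np.array(p)) for p in[(.06,.03,.006),(.06,-.03,.006),(-.06,.045,.006),(-.06,-.045,.006),(0,.025,.055),(0,-.025,.055)]])-[305,258])*5)
print((proj("side",[f(t2,Rm,np.array(p)) for p in[(-.075,.061,.022),(-.075,-.061,.022),(.045,.05,.036),(.045,-.05,.036)]])-[288,170])*5+[390,0])
E
```

```text
cam [ 0.5049 -0.0864  0.921 ]
cassette [0.5017 0.1481] 4.774569442320448
[[-0.5111 -1.2866]
 [-0.1661  0.7443]
 [ 0.3062 -0.6528]
 [-0.1755  1.0739]
 [ 0.0863 -0.1835]
 [ 0.4602  0.3047]]
dock [ 0.5304 -0.1205] -9.269923356929846
[[ 1.0233 -0.2322]
 [ 0.7687  0.0999]
 [-1.5603  1.9191]
 [-1.1565 -0.4552]
 [ 0.0931 -0.5194]
 [ 0.8317 -0.8121]]
lip in dock [[ 0.0439  0.0499]
 [ 0.0437 -0.0506]]
(300, 390, 3)
[[ 35.2931 225.5981]
 [ 29.8896  97.8441]
 [366.3268 243.4801]
 [328.5292  53.8851]
 [199.8419 121.1795]
 [186.352   15.467 ]]
[[737.945  221.814 ]
 [766.8916  64.072 ]
 [484.1168 153.5008]
 [527.5628  29.8576]]
```

View pics/crops.png

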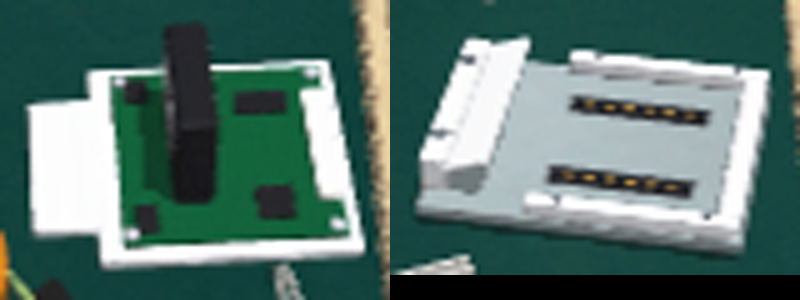

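Both views agree to within about 2 mm. The cassette is at (0.502, 0.148) with yaw 4.8°, and the dock is at (0.530, -0.121) with yaw -9.3°. Moving above the cassette's rib now, with the jaws along cassette x.

Call:
drive_tool(
  targets=[
    [0.523,-0.52,0.1,-77.8],
    [0.523,-0.52,0.1,-77.8],
    [0.523,-0.52,0.1,-77.8],
    [0.523,-0.52,0.1,-77.8],
    [0.523,-0.52,0.1,-77.8],
    [0.523,-0.52,0.1,-77.8],
    [0.523,-0.52,0.1,-77.8],
    [0.523,-0.52,0.1,-77.8],
    [0.523,-0.52,0.1,-77.8],
    [0.523,-0.52,0.1,-77.8],
    [0.523,-0.52,0.1,-77.8],
    [0.523,-0.52,0.1,-77.8],
    [0.523,-0.52,0.1,-77.8],
    [0.523,-0.52,0.1,-77.8],
    [0.523,-0.52,0.1,-77.8],
    [0.523,-0.52,0.1,-77.8],
    [0.523,-0.52,0.1,-77.8],
    [0.523,-0.52,0.1,-77.8],
    [0.523,-0.52,0.1,-77.8],
    [0.523,-0.52,0.1,-77.8],
  ],
  jaw=1,
)

```text
t: 1.77
ee_pos: [0.5016, 0.1492, 0.1379]
tool_rot: [-179.9, 0.0, 94.9]
contact_force: [0.1, 0.3, 0.4]
finger_gap: 0.0855
```

Call:
drive_tool(
  targets=[
    [0,0,0.04,0],
    [0,0,0.075,0],
    [0,0,0.095,0],
    [0,0,0.108,0],
    [0,0,0.108,0],
    [0,0,0.108,0],
    [0,0,0.108,0],
  ],
  jaw=1,
)

```text
t: 2.35
ee_pos: [0.5023, 0.1472, 0.0326]
tool_rot: [179.9, -0.0, 94.7]
contact_force: [0.7, -0.0, 0.8]
finger_gap: 0.0853
```

Call:
drive_tool(
  targets=[
    [0,0,0,0],
    [0,0,0,0],
    [0,0,0,0],
    [0,0,0,0],
    [0,0,0,0],
    [0,0,0,0],
    [0,0,0,0],
    [0,0,0,0],
    [0,0,0,0],
    [0,0,0,0],
    [0,0,0,0],
    [0,0,0,0],
  ],
  jaw=0,
  grip_force=60,
)

```text
t: 3.35
ee_pos: [0.5023, 0.1479, 0.0318]
tool_rot: [179.9, -0.0, 94.8]
contact_force: [1.1, 0.0, 5.9]
finger_gap: 0.0152
```

Call:
drive_tool(
  targets=[
    [0,0,-0.02,0],
    [0,0,-0.05,0],
    [0,0,-0.085,0],
    [0,0,-0.1,0],
    [0,0,-0.1,0],
    [0,0,-0.1,0],
    [0,0,-0.1,0],
  ],
)

```text
t: 3.93
ee_pos: [0.5005, 0.1474, 0.1291]
tool_rot: [-179.8, 0.0, 94.8]
contact_force: [-1.0, -0.9, -2.6]
finger_gap: 0.015
```

Run:
```python
from h import *; from bench import status
o=status.get_obs();print(o["ee_pos"],o["tool_rot"],o["contact_force"],o["torque"],o["finger_gap"])
a=vision.read_camera("side");cv2.imwrite("pics/s1.png",a[:,:,::-1])
b=vision.read_camera("top");cv2.imwrite("pics/t1.png",b[:,:,::-1])
s=cv2.resize(a[180:330,270:430,::-1],None,fx=3.5,fy=3.5,interpolation=cv2.INTER_CUBIC);cv2.imwrite("pics/s1c.png",s)
```

```text
[0.50049553 0.14737374 0.12911986] [-1.79806323e+02  3.58663197e-02  9.47533236e+01] [-1.0100954  -0.90133396 -2.57417319] [0.00945226 0.00255    0.0223308 ] 0.015027789250743872
```

View pics/s1c.png

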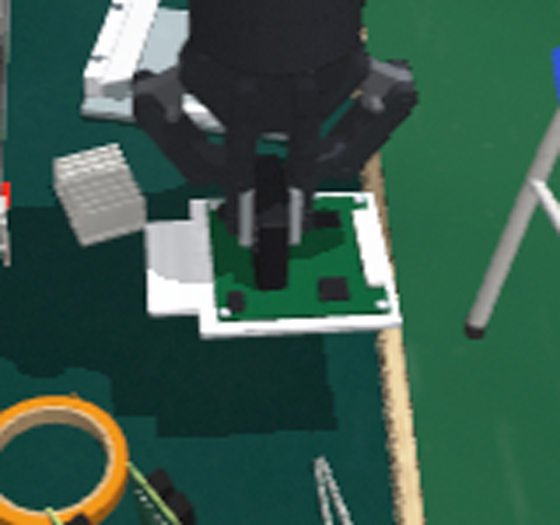

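The cassette is held level, and the wrist reads about 2.6 N, which is its weight. Carrying it to above the dock.

Call:
drive_tool(
  targets=[
    [-0.03,-0.002,0,2],
    [-0.07,-0.004,0,4],
    [-0.11,-0.006,0,6],
    [-0.15,-0.009,0,8],
    [-0.19,-0.011,0,10],
    [-0.225,-0.013,0,12],
    [-0.25,-0.0145,0,13.5],
    [-0.265,-0.015,0,14],
    [-0.265,-0.015,0.02,14],
    [-0.265,-0.015,0.04,14],
    [-0.265,-0.015,0.05,14],
    [-0.265,-0.015,0.05,14],
    [-0.265,-0.015,0.05,14],
    [-0.265,-0.015,0.05,14],
  ],
)

```text
t: 5.2
ee_pos: [0.509, -0.1174, 0.0818]
tool_rot: [180.0, 0.0, 80.8]
contact_force: [0.2, 0.3, -1.1]
finger_gap: 0.015
```

Run:
```python
from h import *; from bench import status
o=status.get_obs();print(o["ee_pos"],o["tool_rot"],o["contact_force"],o["torque"],o["finger_gap"])
a=vision.read_camera("side");b=vision.read_camera("top")
cv2.imwrite("pics/s2.png",a[:,:,::-1]);cv2.imwrite("pics/t2.png",b[:,:,::-1])
s=cv2.resize(a[140:240,280:380,::-1],None,fx=4,fy=4,interpolation=cv2.INTER_CUBIC)
t=cv2.resize(b[165:265,295:395,::-1],None,fx=4,fy=4,interpolation=cv2.INTER_CUBIC);cv2.imwrite("pics/c2.png",np.hstack([s,t]))
```

```text
[ 0.50904796 -0.11743001  0.08178899] [1.79979388e+02 1.52589741e-03 8.07791777e+01] [ 0.15019458  0.32250279 -1.0512978 ] [-0.03728615 -0.08000819 -0.05182599] 0.015015687011464092
```

View pics/c2.png

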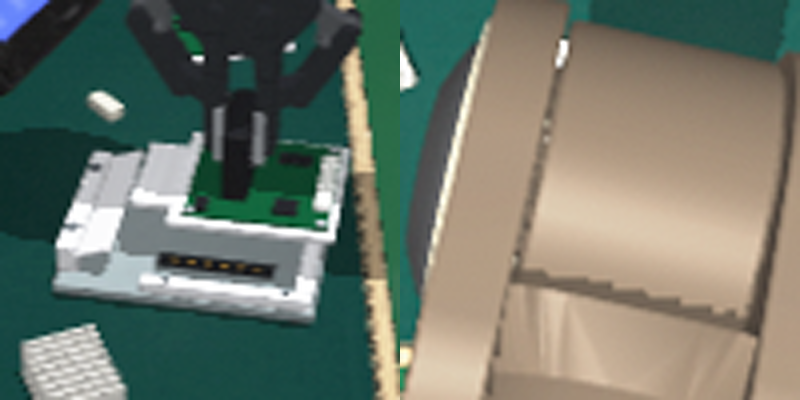

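The side view shows the cassette level over the pocket and lined up with the dock, with the tongue short of the lip. I'll lower it to just above the ledge and feel for contact.

Call:
drive_tool(
  targets=[
    [0,0,0.012,0],
    [0,0,0.021,0],
    [0,0,0.026,0],
    [0,0,0.026,0],
    [0,0,0.026,0],
    [0,0,0.026,0],
  ],
)

```text
t: 5.8
ee_pos: [0.509, -0.1177, 0.0557]
tool_rot: [180.0, 0.0, 80.7]
contact_force: [-0.5, -0.1, -2.8]
finger_gap: 0.0148
```

Call:
drive_tool(
  targets=[
    [0,0,0.001,0],
    [0,0,0.001,0],
    [0,0,0.001,0],
  ],
)

```text
t: 6.05
ee_pos: [0.5089, -0.1177, 0.0545]
tool_rot: [180.0, -0.0, 80.7]
contact_force: [-0.3, 0.8, -3.7]
finger_gap: 0.015
```

Call:
drive_tool(
  targets=[
    [0,0,0.001,0],
    [0,0,0.001,0],
    [0,0,0.001,0],
  ],
)

```text
t: 6.3
ee_pos: [0.509, -0.1177, 0.0538]
tool_rot: [180.0, 0.0, 80.7]
contact_force: [-0.8, 0.5, 1.6]
finger_gap: 0.015
```

Contact came exactly at the expected ledge height. Raising 1.2 mm and sliding the tongue under the lip.

Call:
drive_tool(
  targets=[
    [0,0,-0.0012,0],
    [0,0.002,-0.0012,0],
    [0,0.004,-0.0012,0],
    [0,0.006,-0.0012,0],
    [0,0.008,-0.0012,0],
    [0,0.0095,-0.0012,0],
    [0,0.0095,-0.0012,0],
    [0,0.0095,-0.0012,0],
  ],
)

```text
t: 6.97
ee_pos: [0.5182, -0.1192, 0.0544]
tool_rot: [-180.0, -0.0, 80.7]
contact_force: [0.9, -0.7, -2.6]
finger_gap: 0.0147
```

Call:
drive_tool(
  targets=[
    [0,0.001,0,0],
    [0,0.0015,0,0],
    [0,0.002,0,0],
    [0,0.002,0,0],
  ],
)

```text
t: 7.3
ee_pos: [0.5202, -0.1195, 0.0545]
tool_rot: [180.0, 0.0, 80.7]
contact_force: [-0.3, -0.5, -2.9]
finger_gap: 0.0152
```

Run:
```python
from h import *
a=vision.read_camera("side")
s=cv2.resize(a[140:230,280:380,::-1],None,fx=6,fy=6,interpolation=cv2.INTER_CUBIC);cv2.imwrite("pics/c3.png",s)
```

```text
(no output)
```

View pics/c3.png

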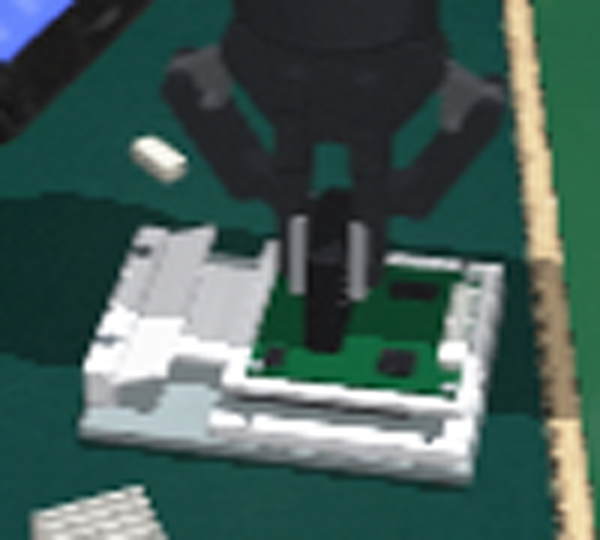

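The tongue is at the lip edge with the rear over the ledge, and nothing is jammed. I'll open slightly so the tongue drops to the floor while the rear rests on the ledge, which gives a tilt of about 5°.

Call:
drive_tool(
  targets=[
    [0,0,0,0],
    [0,0,0,0],
    [0,0,0,0],
    [0,0,0,0],
    [0,0,0,0],
    [0,0,0,0],
  ],
  jaw=0.35,
)

```text
t: 7.85
ee_pos: [0.5201, -0.1195, 0.0546]
tool_rot: [180.0, -0.0, 80.7]
contact_force: [-0.2, -0.3, -0.3]
finger_gap: 0.0303
```

Run:
```python
from h import *
a=vision.read_camera("side")
s=cv2.resize(a[140:230,280:380,::-1],None,fx=6,fy=6,interpolation=cv2.INTER_CUBIC);cv2.imwrite("pics/c4.png",s)
```

```text
(no output)
```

View pics/c4.png

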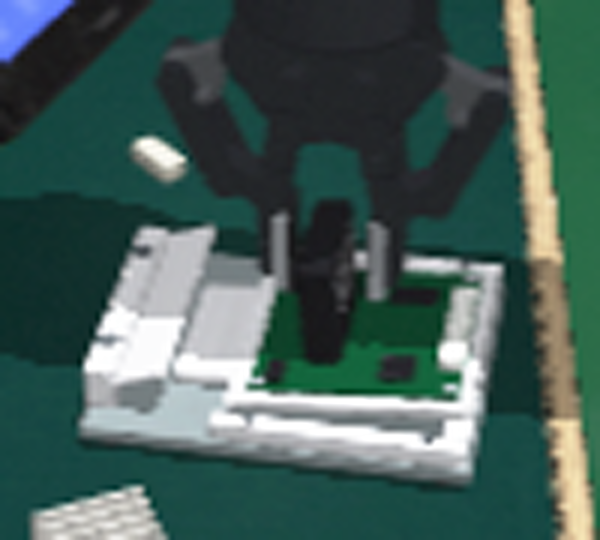

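The picture shows the tongue down on the floor under the lip, with the rear still on the ledge. Pushing the rib forward slowly with the rear pad.

Call:
drive_tool(
  targets=[
    [0,0.003,0,0],
    [0,0.006,0,0],
    [0,0.007,0,0],
    [0,0.008,0,0],
    [0,0.009,0,0],
    [0,0.01,0,0],
    [0,0.011,0,0],
    [0,0.012,0,0],
    [0,0.013,0,0],
    [0,0.014,0,0],
    [0,0.015,0,0],
    [0,0.016,0,0],
    [0,0.017,0,0],
    [0,0.017,0,0],
    [0,0.017,0,0],
  ],
)

```text
t: 9.15
ee_pos: [0.5371, -0.1223, 0.0546]
tool_rot: [180.0, 0.0, 80.7]
contact_force: [-0.2, -0.3, -0.2]
finger_gap: 0.03
```

Run:
```python
from h import *
a=vision.read_camera("side")
s=cv2.resize(a[140:230,280:380,::-1],None,fx=6,fy=6,interpolation=cv2.INTER_CUBIC);cv2.imwrite("pics/c5.png",s)
```

```text
(no output)
```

View pics/c5.png

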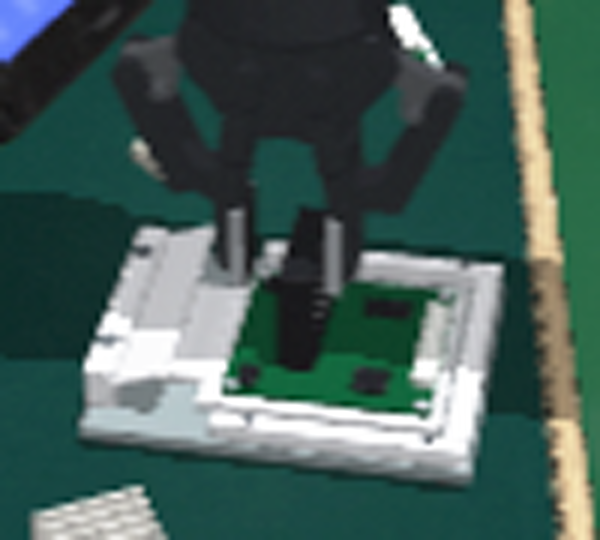

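The cassette moved forward and dropped behind the ledge. I'll centre the jaws, rise and move clear for a final check.

Call:
drive_tool(
  targets=[
    [0,-0.004,0,0],
    [0,-0.007,0,0],
    [0,-0.007,-0.01,0],
    [0,-0.007,-0.03,0],
    [0,-0.007,-0.06,0],
    [0,-0.007,-0.1,0],
    [0,-0.007,-0.14,0],
    [0.04,-0.007,-0.16,0],
    [0.08,-0.007,-0.16,0],
    [0.12,-0.007,-0.16,0],
    [0.16,-0.007,-0.16,0],
    [0.2,-0.007,-0.16,0],
    [0.24,-0.007,-0.16,0],
    [0.24,-0.007,-0.16,0],
    [0.24,-0.007,-0.16,0],
  ],
)

```text
t: 10.45
ee_pos: [0.5685, 0.1179, 0.215]
tool_rot: [180.0, 0.0, 81.0]
contact_force: [-0.9, -0.4, 0.0]
finger_gap: 0.03
```

Run:
```python
from h import *
a=vision.read_camera("side");b=vision.read_camera("top")
s=cv2.resize(a[165:225,285:370,::-1],None,fx=4.5,fy=4.5,interpolation=cv2.INTER_CUBIC)
t=cv2.resize(b[168:250,304:374,::-1],None,fx=5,fy=5,interpolation=cv2.INTER_CUBIC);s=cv2.copyMakeBorder(s,0,410-s.shape[0],0,0,0);print(s.shape)
cv2.imwrite("pics/c6.png",np.hstack([s,t]))
```

```text
(410, 382, 3)
```

View pics/c6.png

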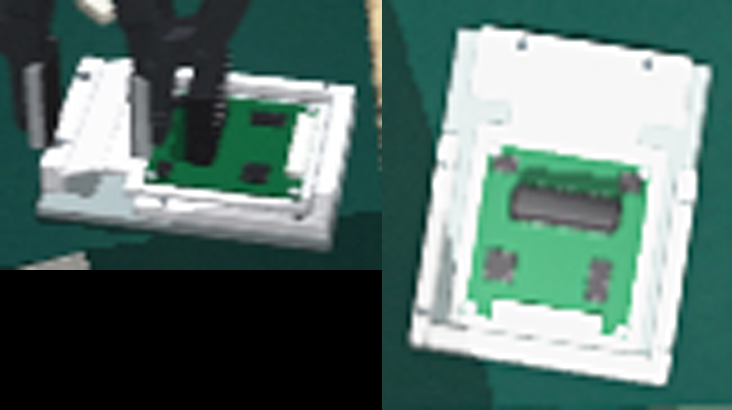

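The pictures look seated. I'll check it numerically using the green board, in both views.

Run:
```python
from h import *
np.set_printoptions(precision=4,suppress=True)
def board(img,box,z):
    x,y,w,h=box; r=cv2.resize(img[y:y+h,x:x+w],None,fx=6,fy=6,interpolation=cv2.INTER_CUBIC)
    hsv=cv2.cvtColor(r,cv2.COLOR_BGR2HSV); m=((hsv[...,0]>55)&(hsv[...,0]<80)&(hsv[...,1]>80)&(hsv[...,2]>85)).astype(np.uint8)
    c=max(cv2.findContours(m,0,2)[0],key=cv2.contourArea)
    b=cv2.boxPoints(cv2.minAreaRect(cv2.convexHull(c))); b=(b+.5)/6-.5+[x,y]
    W=ray("top",b,z)[:,:2]; W=W[np.lexsort((W[:,1],W[:,0]))]
    f,r=W[2:].mean(0),W[:2].mean(0); d=f-r
    return W.mean(0),np.degrees(np.arctan2(d[1],d[0])),np.linalg.norm(d)
R=lambda a:np.array([[np.cos(a),-np.sin(a)],[np.sin(a),np.cos(a)]])
c0,a0,l0=board(cv2.imread("pics/top0.png"),(204,192,48,58),.008)
off=R(np.radians(-4.77))@(c0-[.5017,.1481]); print("board in cassette",off,a0,l0)
b=vision.read_camera("top")[:,:,::-1].copy()
c1,a1,l1=board(b,(312,190,50,55),.020); print(c1,a1,l1)
o=c1-R(np.radians(a1))@off; d=R(np.radians(9.27))@(o-[.5304,-.1205]); print("cassette in dock",d,"yaw rel",a1+9.27-(a0-4.77),"tip x",d[0]+.06)
s=vision.read_camera("side")[:,:,::-1]
# small cassette unmoved: compare patch
print("small diff",np.abs(b[188:240,420:465].astype(int)-cv2.imread("pics/top0.png")[188:240,420:465]).mean())
# rib-top centre prediction in side view, flat vs tilted 5deg, crop px
p=proj("side",[np.r_[R(np.radians(-9.27))@[d[0]-.06,y]+[.5304,-.1205],z] for y in(d[1]+.045,d[1]-.045) for z in(.018,.028)]);print("rear corners z18/z28",(p-[285,165])*5)
cv2.imwrite("pics/c7.png",cv2.resize(s[165:225,285:370],None,fx=5,fy=5,interpolation=cv2.INTER_CUBIC))
```

```text
board in cassette [-0.0138  0.0006] 4.77272442579384 0.08237741986686445
[ 0.5139 -0.1181] -9.161259654619435 0.08203562076669935
cassette in dock [-0.0029 -0.0008] yaw rel 0.1060159195867234 tip x 0.057133418431032916
small diff 3.5615384615384613
rear corners z18/z28 [[340.6689 226.7277]
 [341.5222 210.1877]
 [363.7573 110.9314]
 [364.7003  94.8156]]
```

View pics/c7.png

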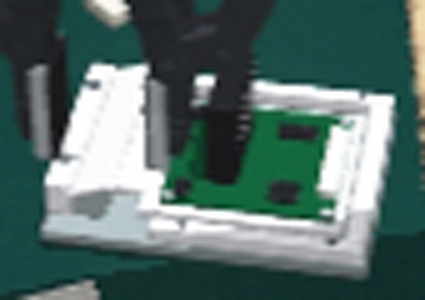

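```bash
python3 -c "
from bench import ctrl,status
print(ctrl.finish_job()); print(status.get_obs()['t'])"
```

```text
the job is handed in; nothing more can be done
None
the job is handed in; nothing more can be done
```

I loaded the tongued cassette into the dock and handed the job in at about 10.7 s; no verdict is reported. My last checks show it seated, and none of them failed.

**How it went in:** The tool cannot tilt, so I used the ledge for that. I pinched the rib along x and felt for the front ledge. Then I slid the tongue to the lip edge and let go, so the rear rested on the ledge and the tongue dropped to the floor, tilted by about 5°. Finally I pushed the rib forward with one pad until the rear fell behind the ledge.

**Last checks:**
- **Position:** in the top view the tongue tip is at x ≈ 57 mm in the dock frame, y is off by about 1 mm and yaw by about 0.1°.
- **Flatness:** in the side view the visible rear corner is at the height for lying flat, about 10 mm below where it would be on the ledge. I allowed for a side-view offset of 1 to 2 pixels (about 3 mm), present in all the measurements. The position leaves only about 2 mm between the rear edge and the ledge, which is about the camera calibration error.
- **Hooking:** I did not measure the tongue tip while it was tilted. From the commanded moves, it went from about 49 to 55 mm under the lip over roughly 0.4 s.
- **Surroundings:** the small cassette looked unmoved, and the gripper was clear of everything. The highest wrist force I read was about 6 N, when gripping.

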